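Check a pastry frame for squareness by its diagonals and true it up

ROBOT

A 6-joint arm with a two-finger parallel gripper is mounted at the origin on the work surface. World frame = base frame: x ahead of the robot, y to its left, z up, the work surface at z = 0. Lengths are in m, angles in rad, forces in N, time in s.
With the tool pointing down it reaches from about 0.25 to 0.725 m from the base axis. Payload 4 kg.
Tool frame: the origin (TCP) lies at the very end of the fingers, on their centre line; the grasp point (between the pads) lies 19 mm behind it (pinch_z is the distance from the TCP to the grasp point, in m); z points along the fingers, x is the direction in which the jaws open and shut, and the axes are right-handed (so a half turn about z gives the same grasp; the last joint's range is limited). The gripper opens to 85 mm and grips with 20 to 120 N. Pads are 22 mm wide; open, the fingers measure 114 mm over their backs; the gripper's body (76 mm by 85 mm) begins 54 mm behind the grasp point. The pads swing forward as they close: fully open they stand 13 mm farther back than shut.
Start: joints at [1.254, 0.241, 0.005, 1.335, 0, 1.571], TCP at [0.156, 0.475, 0.231] pointing down, gripper open.
Joint ranges: [-2.72, 2.72], [-1.05, 1.87], [-1.09, 1.28], [-1.99, 2.15], [-1.42, 1.44], [-3.14, 3.14]. Speed limits (rad/s): [2.79, 2.79, 3.14, 3.14, 3.14, 3.14].

INTERFACE

Orientations are given as a rotation vector (axis times angle).
In Python, from station import get_obs, snapshot, sign_off, spot_in, outline_of, pinch_z gives the robot as it stands. The module is installed in compiled form; this text tells all that it offers.
- The arm moves only by the tool step_arm, never from a script. Its argument "motion" is one flat list of numbers, 5 for each row, row after row: the shift along the tool's x, y, z in cm, then the turn about the tool's z in rad, then the finger opening in cm, from 0 to 8.54. A call has 1 to 5 rows; each row is the pose to reach, as a shift and turn from the pose commanded when the call began, along the tool's axes at that moment; what a row does not reach only later rows make up. A row lasts 1/8 s, in which the tool goes at most 62.5 mm and 10.7 degrees, less where a joint would pass 70% of its speed; a pose out of reach is approached as far as the arm can. A call with a gripper value outside its range is refused whole. The fingers move at their own pace and stop on an object; the grip force is fixed at half the most. Time passes only in rows, so rows that repeat a pose let the fingers close. It gives the time, the measured TCP pose, the force and the opening at its end, in the units of the state.
- get_obs(): the state, without advancing time (a new reading comes with each control period).
- snapshot(name): name is "scene" or "top" or "wrist"; returns a dict with "image" (420x560x3 uint8, red, green, blue), "K" (3x3 intrinsics, pixels), "rvec" (rotation vector, rad) and "tvec" (3), from world to camera coordinates, as OpenCV has them; the wrist camera has in their place "mount" (4x4, takes a point from camera to tool coordinates, whose origin is the TCP and whose axes are the tool frame's). Camera axes: x right, y down, z forward; pixel columns grow to the right and rows downward; lengths in m; the calibration is good to about 2 mm. A picture is of the moment at which its call begins: read the wrist's pose just before it. There is no depth.
- sign_off(): hands the job in, once; it reports no verdict.
Trained networks look in the newest picture that a camera, given by its name, has taken for a name from the list of things; names that differ only in an ending like _2 or _b are one class to them, and where a whole thing is asked for, a point or a joint stands for the part that bears it (a point fixed in the world has none). Each returns a list of dicts, best first, with "p" (0 to 1); they miss things now and then, are a little off and sometimes report something else, mostly with a low value. They report only what shows in the picture. A call takes as long as a camera call.
- spot_in(camera, label): "rect" ([centre column, centre row, width, height] in pixels, round what is visible of it).
- outline_of(camera, label): "mask" (420x560 bool, what is visible of it) and "rect" ([centre column, centre row, width, height] in pixels, round what is visible of it).
The state is a dict: "time_s": time; "q": joint angles; "joint_vel": joint speeds; "effort": joint torques, N m; "tcp_pos": TCP position; "ee_rot": TCP orientation; "contact_force": force on the tool from outside, world axes, zero at the start; "wrist_torque": the same for the moment, N m; "width": finger opening in m.
Only numpy, scipy, OpenCV 4.12 (cv2) and the standard library are available. Lean on these libraries where they do the work, as an engineer would, in place of code of your own. Each camera call takes 0.05 s, during which the arm holds its last target. There are 200 camera calls.

TASK

Check that the hinged pastry frame is square with the telescopic rule: measure first the diagonal from the near-left pin to the far-right pin, then the one from the near-right pin to the far-left pin, each time catching the rule's hook behind the far pin and drawing the rule gently back until its heel is pressed against the near pin, and hold it still there while you read it. Put the rule down flat on the worktop clear of the cutting board, and if the diagonals differ by more than 4 mm, gently push the far corner of the longer one inwards until the two diagonals agree. Leave the pan, the jar and the scraper alone, and do not strain the frame.

Things in the scene. Friction and masses are not known exactly. Their poses are not given: they have to be found in the camera images.
- frame: White cutting board 250 x 290 x 15 mm, fixed, carrying a pin-hinged stainless pastry frame (bars 10 mm thick, standing from 15 to 40 mm above the worktop). Origin: centre of the board's underside; x away from the robot, y to its left when not turned. The near bar is clamped to the board. When square, the four pins form a rectangle of 180 mm (x) by 220 mm (y) centred on the board.
- bar_far: Far bar of the frame, 220 mm between pin axes. Two side bars (180 mm between pin axes) swinging about the near pins carry it, so it shifts sideways, up to about 20 mm from square either way, and stays where it is left: stiff hinges, about 7 N sideways at a far pin moves it, over 25 N strains it. Origin: on the far-left pin's axis, at worktop height.
- pin_near_left: Hinge pin at the frame's near left corner (left as seen by the robot), fixed. Round upright steel pin of 12 mm diameter standing 22 mm above the bars' top. Origin: on its axis level with the top of the bars (40 mm above the worktop).
- pin_near_right: The same at the near right corner, fixed.
- pin_far_left: The same pin at the far left corner; it moves with the far bar. A push on it shifts the far bar.
- pin_far_right: The same pin at the far right corner; it moves with the far bar.
- rule: Loose telescopic aluminium rule, about 0.3 kg, 255 mm long shut, lying on the worktop on its feet (heel and hook). Origin: under the bar's middle, level with the feet's undersides; x from heel to hook, z up. The bar to grip is 210 mm long (x -105 to 105 mm), 22 mm wide, 24 mm high, its underside 20 mm and its middle 32 mm above the feet's undersides.
- heel: Heel plate of the rule, 36 mm wide, 5 mm thick, hanging 20 mm below the bar down to feet level. Origin: middle of its lower edge on its outer face, at x = -105 mm of the rule. This outer face (towards -x of the rule) is pressed on the near pin, on the pin's side facing the inside of the frame: a light 5 to 6 N is right, under 3 N is not seated, over 12 N strains it.
- hook: Hook plate at the end of the sliding tongue, the same size, hanging 28 mm below the tongue, level with the heel. Origin: middle of its lower edge on its inner face (towards the heel), at x = 145 mm plus the tongue's extension; this inner face catches the outer side of the far pin.
- tongue (a joint): Extension of the rule's tongue in m, 0 shut to 0.065. A light spring pulls it shut (1 N shut, 2.6 N at 0.065). The heel's outer face to the hook's inner face is 250 mm plus this; with both pressed on pins it is the distance between the pins' axes (about 284 mm when square).
- pan: Bystander: small steel pan of tomatoes, 170 x 105 x 65 mm, 0.9 kg. It lies on the other side of the frame from the rule.
- jar: Bystander: glass jar, 60 mm diameter, 90 mm high, beyond the frame.
- scraper: Bystander: dough scraper, 110 x 130 mm, 22 mm high, beyond the frame.

How it is judged:
On the way, in this order (a step that is already met when the one before it is completed fails the run):
1. the rule is held for 0.3 s with its hook caught on the far-right pin and its heel pressed (over 3 N) on the near-left pin, the frame not yet shifted (less than 3 mm) (contact force between heel and pin_near_left above 3 N and contact force between hook and pin_far_right above 0.5 N and distance of pin_far_right from where it was at the start of the episode below 0.003 m), for 0.3 s.
2. the same with the hook on the far-left pin and the heel on the near-right pin (contact force between heel and pin_near_right above 3 N and contact force between hook and pin_far_left above 0.5 N and distance of pin_far_left from where it was at the start of the episode below 0.003 m), for 0.3 s.
At the end, for the whole second after the job is handed in: The frame is square: the far pins lie within 2.6 mm sideways of square, so the diagonals agree within about 4 mm. The rule lies flat on the worktop at rest, not touching the board or frame (y of pin_far_left in the frame of frame between 0.1074 and 0.1126 m and height (world z) of rule below 0.008 m and angle between rule's own z axis and vertical below 0.1 rad and linear speed of rule below 0.02 m/s and not (contact force between rule and frame above 0.05 N)).
It fails at once if the rule strains a pin, the frame or the board: over 12 N between them (contact force between rule and frame above 12 N).
It fails at once if the frame or its board is strained: pushed or pulled with more than 25 N (contact force between frame and anything else above 25 N).
It fails at once if the pan, jar or scraper is moved by more than 20 mm (distance of any of pan, jar, scraper from where it was at the start of the episode above 0.02 m).
It also fails if it takes over 72 s, if anything falls off the work surface, if the arm or the gripper's body presses on something with over 40 N, if the wrist force passes 120 N, or if a joint passes its speed limit or range.

## Working session

There is one attempt and no reset: what is moved stays moved. The work goes in short steps, Python scripts to look and compute and a tool call to move; the robot and the scene stay as the last step left them, time stands still between calls to the robot, and variables do not carry over. Pictures are saved under pics/ and viewed, about 8 in all and at most 12, crops included, and the job is handed in when it is done.

Besides the shell and the picture viewer there is one more tool, called after "Call:" as name(argument=value, ...) on one line, values as JSON. step_arm: Moves the arm, as the interface text tells. Its arguments: {"type":"object","properties":{"motion":{"type":"array","items":{"type":"number"}}},"required":["motion"]}

```bash
mkdir -p pics; cat > h.py <<'E'
import numpy as np, cv2
from station import *
def snap(n):
    o=get_obs(); s=snapshot(n); s['obs']=o
    if 'mount' in s:
        T=np.eye(4);T[:3,:3]=cv2.Rodrigues(np.array(o['ee_rot'],float))[0];T[:3,3]=o['tcp_pos']
        M=np.linalg.inv(T@np.array(s['mount'])); s['R']=M[:3,:3]; s['t']=M[:3,3]
    else:
        s['R']=cv2.Rodrigues(np.array(s['rvec'],float))[0]; s['t']=np.array(s['tvec'],float).ravel()
    s['K']=np.array(s['K']); return s
def proj(s,p):
    p=np.atleast_2d(p)@s['R'].T+s['t']; q=p@s['K'].T; return q[:,:2]/q[:,2:]
def ray(s,uv):
    d=s['R'].T@np.linalg.solve(s['K'],[uv[0],uv[1],1.]); return -s['R'].T@s['t'],d
def atz(s,uv,z):
    c,d=ray(s,uv); return c+d*(z-c[2])/d[2]
def tri(obs):
    A=np.zeros((3,3));b=np.zeros(3)
    for s,uv in obs:
        c,d=ray(s,uv);d=d/np.linalg.norm(d);P=np.eye(3)-np.outer(d,d);A+=P;b+=P@c
    return np.linalg.solve(A,b)
def save(s,f): cv2.imwrite('pics/'+f,s['image'][:,:,::-1])
E
python3 - <<'E'
from h import *
o=get_obs();print({k:np.round(v,4) for k,v in o.items()},pinch_z)
for n in['top','scene']:
    s=snap(n);save(s,n+'0.png');print(n,'cam',-s['R'].T@s['t'])
    for l in['frame','pin_near_left','pin_far_left','pin_far_right','pin_near_right','rule','heel','hook','pan','jar','scraper','bar_far']:
        print(l,[(np.round(d['rect'],1).tolist(),round(d['p'],2)) for d in spot_in(n,l)[:4]])
a=cv2.imread('pics/top0.png');b=cv2.imread('pics/scene0.png');
E
```

```text
{'time_s': np.float64(0.0), 'q': array([1.254 , 0.2414, 0.0037, 1.3352, 0.    , 1.5708]), 'joint_vel': array([-0.0002,  0.0009,  0.0003, -0.0004, -0.0003,  0.    ]), 'effort': array([ 1.00000e-04, -3.72320e+01,  2.52406e+01,  1.68000e-02,
        1.00000e-04,  0.00000e+00]), 'tcp_pos': array([0.1556, 0.4745, 0.2304]), 'ee_rot': array([ 2.543 ,  1.8425, -0.0027]), 'contact_force': array([-1.0866, -0.243 , -1.0252]), 'wrist_torque': array([0.0448, 0.0128, 0.0358]), 'width': np.float64(0.0856)} 0.0187
top cam [0.42286025 0.00973822 0.98128325]
frame [([259.1, 235.3, 133.5, 113.8], 0.89)]
pin_near_left [([205.4, 274.1, 11.0, 11.1], 0.56), ([412.5, 254.0, 67.2, 84.2], 0.45)]
pin_far_left [([197.0, 193.6, 6.4, 14.2], 0.63)]
pin_far_right [([294.9, 187.8, 2.4, 10.8], 0.52)]
pin_near_right []
rule [([114.0, 239.6, 29.1, 118.0], 0.64)]
heel [([297.0, 188.2, 1.7, 7.9], 0.69)]
hook []
pan [([413.6, 254.4, 66.4, 83.2], 0.79)]
jar [([189.2, 140.3, 30.0, 41.1], 0.73), ([296.8, 189.1, 8.3, 9.1], 0.48)]
scraper [([348.5, 136.6, 71.8, 53.1], 0.6)]
bar_far [([246.3, 191.4, 109.0, 12.5], 0.83)]
scene cam [1.32514879 0.43087376 1.25534004]
frame [([293.6, 219.4, 132.5, 102.9], 0.71), ([344.2, 201.8, 8.5, 11.2], 0.25), ([247.6, 218.7, 7.3, 18.4], 0.24)]
pin_near_left []
pin_far_left [([321.2, 254.8, 5.3, 13.7], 0.49)]
pin_far_right []
pin_near_right [([273.6, 172.3, 1.9, 5.7], 0.52)]
rule [([395.6, 262.6, 38.5, 92.0], 0.89)]
heel [([303.8, 292.7, 24.8, 33.8], 0.3)]
hook [([385.8, 302.0, 15.1, 8.8], 0.61)]
pan [([207.3, 149.9, 61.2, 60.9], 0.57), ([344.4, 202.8, 12.1, 12.3], 0.35)]
jar [([304.3, 291.9, 22.6, 32.8], 0.82), ([395.5, 262.1, 37.4, 89.1], 0.37), ([183.2, 239.2, 63.0, 47.7], 0.21)]
scraper []
bar_far [([285.7, 235.7, 78.6, 49.9], 0.94), ([395.6, 262.2, 36.9, 89.8], 0.38)]
```

View pics/top0.png

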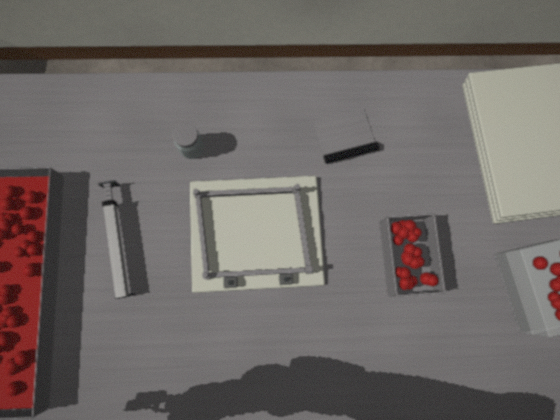

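View pics/scene0.png

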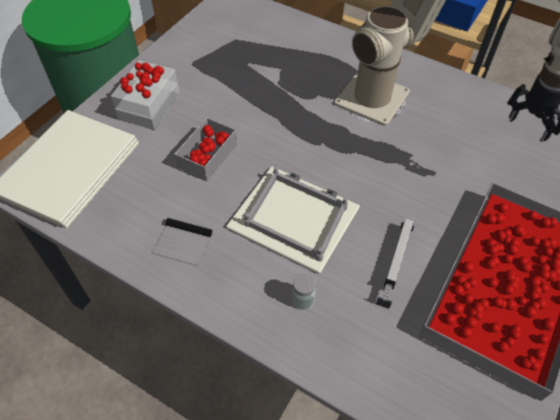

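The top view shows the rule left of the board, with its heel near (122,295) and its hook at (110,185). The far bar is shifted left: pins are at about FL (197,191), FR (297,188), NL (207,275) and NR (309,269). The scene view agrees with this layout. I'll work out coarse poses next.

```bash
python3 - <<'E'
from h import *
s=snap('top')
for n,uv,z in[('FL',(197,191),.05),('FR',(297,188),.05),('NL',(207,275),.05),('NR',(309,269),.05),('heel',(122,295),.04),('hook',(108,185),.04),('bl',(190,182),.015),('bln',(192,291),.015)]: print(n,atz(s,uv,z).round(3))
print(spot_in('top','scraper')[:1],atz(s,(413,254),.03))
w=snap('wrist');save(w,'w0.png');o=w['obs'];print(cv2.Rodrigues(np.array(o['ee_rot']))[0].round(3))
print('K',w['K'].round(1).tolist(),np.round(w['mount'],3).tolist())
for l in['rule','heel','hook']:print(l,[(np.round(d['rect'],1).tolist(),round(d['p'],2)) for d in spot_in('wrist',l)[:3]])
E
```

```text
FL [0.646 0.148 0.05 ]
FR [ 0.648 -0.071  0.05 ]
NL [0.464 0.126 0.05 ]
NR [ 0.47 -0.09  0.05]
heel [0.428 0.304 0.04 ]
hook [0.666 0.343 0.04 ]
bl [0.675 0.169 0.015]
bln [0.432 0.163 0.015]
[{'rect': [347.5, 136.1, 70.7, 50.1], 'p': 0.67}] [ 0.49741708 -0.32343072  0.03      ]
[[ 0.312  0.95   0.   ]
 [ 0.95  -0.312  0.   ]
 [ 0.     0.    -1.   ]]
K [[309.8, 0.0, 278.3], [0.0, 309.8, 217.0], [0.0, 0.0, 1.0]] [[1.0, -0.0, 0.0, 0.001], [0.0, 0.958, 0.287, -0.071], [-0.001, -0.287, 0.958, -0.143], [0.0, 0.0, 0.0, 1.0]]
rule []
heel []
hook []
```

View pics/w0.png

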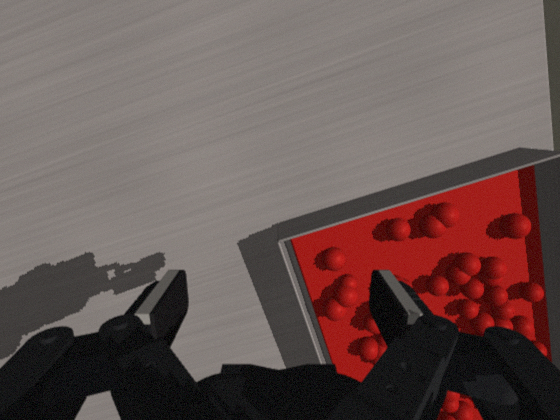

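Call:
step_arm(motion=[-11,48.2,-2,-0.318,8.5,-11,48.2,-2,-0.318,8.5,-11,48.2,-2,-0.318,8.5,-11,48.2,-2,-0.318,8.5,-11,48.2,-2,-0.318,8.5])

```text
time_s: 2.22
tcp_pos: [0.4178, 0.3177, 0.2439]
ee_rot: [-2.22, -2.223, -0.001]
contact_force: [0.8, 0.3, -0.1]
width: 0.0848
```

Call:
step_arm(motion=[-9.8,16.2,-0.6,0,8.5,-9.8,16.2,-0.6,0,8.5,-9.8,16.2,-0.6,0,8.5,-9.8,16.2,-0.6,0,8.5,-9.8,16.2,-0.6,0,8.5])

```text
time_s: 2.85
tcp_pos: [0.5781, 0.2208, 0.249]
ee_rot: [-2.22, -2.221, 0.002]
contact_force: [0.6, 0.5, -0.6]
width: 0.0847
```

```bash
cat > look.py <<'E'
from h import *
import sys,pickle
f=sys.argv[1]; ls=sys.argv[2:]
w=snap('wrist');save(w,f+'.png');o=w['obs'];print(o['time_s'],o['tcp_pos'].round(4),o['q'].round(2))
pickle.dump(w,open(f+'.pkl','wb'))
for l in ls:print(l,[(np.round(d['rect'],1).tolist(),round(d['p'],2)) for d in spot_in('wrist',l)[:4]])
E
python3 look.py w1 pin_far_left rule hook heel
```

```text
2.85 [0.5781 0.2208 0.249 ] [0.36 0.48 0.4  1.49 0.   0.36]
pin_far_left [([224.4, 241.6, 20.7, 27.6], 0.54)]
rule [([367.6, 153.2, 52.5, 227.6], 0.78)]
hook [([377.9, 258.7, 34.1, 13.8], 0.65), ([377.1, 252.0, 38.1, 34.8], 0.48)]
heel [([346.1, 55.3, 9.7, 9.2], 0.61), ([41.2, 248.2, 37.0, 25.9], 0.17)]
```

Call:
step_arm(motion=[-12,0,0,0,8.5,-12,0,0,0,8.5,-12,0,0,0,8.5,-12,0,0,0,8.5])

```text
time_s: 3.6
tcp_pos: [0.5782, 0.1017, 0.2501]
ee_rot: [2.22, 2.223, 0.002]
contact_force: [-0.4, -0.7, -1.0]
width: 0.085
```

```bash
python3 look.py w2 pin_far_left rule hook heel
```

```text
3.6 [0.5782 0.1017 0.2501] [0.17 0.41 0.29 1.45 0.   0.17]
pin_far_left [([318.8, 242.2, 15.2, 22.5], 0.73), ([98.3, 90.0, 35.0, 20.1], 0.19)]
rule []
hook [([468.9, 258.8, 41.5, 18.0], 0.9)]
heel [([452.5, 56.8, 13.8, 9.7], 0.53), ([467.6, 153.8, 50.1, 229.5], 0.39)]
```

View pics/w1.png

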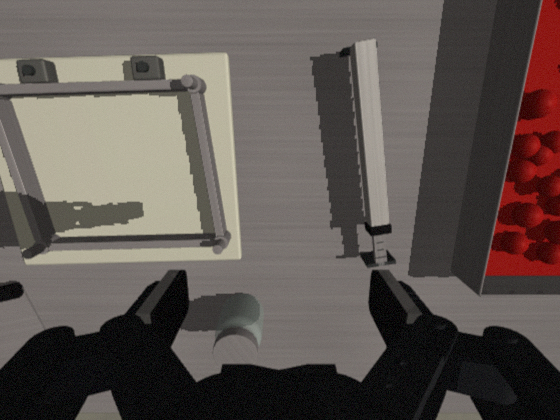

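View pics/w2.png

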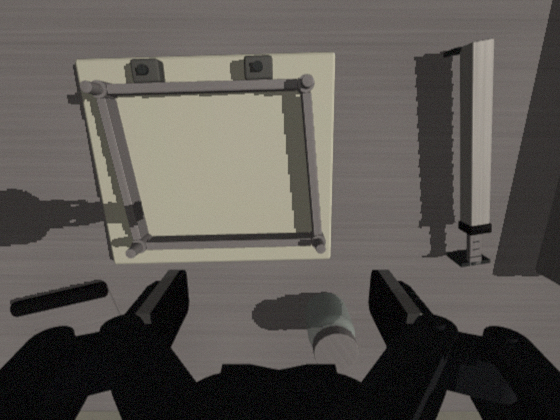

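The wrist views show all four pins: w2 has NL (307,82), FL (319,242), NR (92,88) and FR (136,248). The rule is a bar from about (480,42) to (475,230), with its hook plate at (468,259). The jar stands just beyond the FL pin, at (333,340). I'll zoom in on the pins and rule ends.

```bash
python3 - <<'E'
from h import *
a=cv2.imread('pics/w1.png');b=cv2.imread('pics/w2.png')
def c(i,u,v,l):
    p=cv2.resize(i[v-25:v+25,u-33:u+33],(264,200),interpolation=cv2.INTER_CUBIC)
    for k in range(0,66,10): cv2.line(p,(k*4,0),(k*4,6),(0,255,0),1)
    for k in range(0,50,10): cv2.line(p,(0,k*4),(6,k*4),(0,255,0),1)
    cv2.putText(p,f'{l} {u-33},{v-25}',(60,196),0,.5,(0,0,255),1); return p
L=[c(b,93,90,'NR2'),c(b,307,85,'NL2'),c(a,190,85,'NL1'),c(b,138,245,'FR2'),c(b,320,240,'FL2'),c(a,222,240,'FL1'),c(a,362,50,'heel1'),c(b,475,50,'heel2'),c(b,470,250,'hook2')]
cv2.imwrite('pics/m1.png',np.vstack([np.hstack(L[i:i+3]) for i in(0,3,6)]))
E
```

```text
(no output)
```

View pics/m1.png

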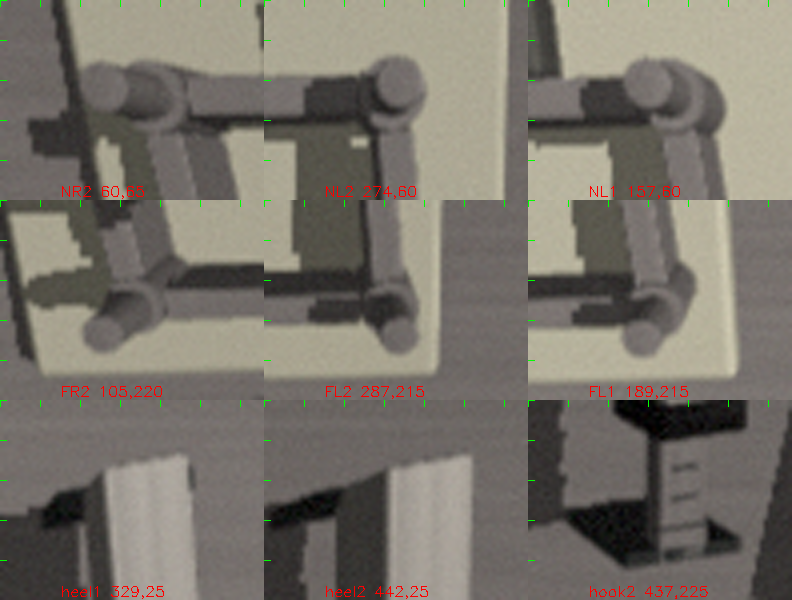

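```bash
cat > fr.py <<'E'
from h import *
import pickle
a=pickle.load(open('w1.pkl','rb'));b=pickle.load(open('w2.pkl','rb'))
if __name__=='__main__':
    print('NL',tri([(a,(187.5,80.5)),(b,(307.5,80.5))]).round(4),'FL',tri([(a,(217.5,249)),(b,(321,248.5))]).round(4))
    P={n:atz(b,uv,.062)[:2] for n,uv in dict(NR=(86,86.5),NL=(307.5,80.5),FR=(131,253.5),FL=(321,248.5)).items()}
    for n in P:print(n,P[n].round(4))
    d=lambda p,q:np.linalg.norm(P[p]-P[q]).round(4)
    print('NLNR',d('NL','NR'),'FLFR',d('FL','FR'),'L',d('NL','FL'),'R',d('NR','FR'),'D1',d('NL','FR'),'D2',d('NR','FL'))
    h=[tri([(a,x),(b,y)]) for x,y in(((355,42.5),(473,42.5)),((375.75,38.75),(493.5,39)))];print('heel top corners',np.round(h,4))
    for s,u0,u1 in((a,340,400),(b,450,505)):
        g=cv2.cvtColor(s['image'],cv2.COLOR_RGB2GRAY)[35:240,u0:u1]
        t,m=cv2.threshold(g,0,255,cv2.THRESH_BINARY|cv2.THRESH_OTSU)
        n,lab,st,_=cv2.connectedComponentsWithStats(m);k=1+np.argmax(st[1:,4])
        pts=np.argwhere(lab==k)[:,::-1]+[u0,35]
        W=np.array([atz(s,p,.044)[:2] for p in pts]).astype(np.float32)
        r=cv2.minAreaRect(W*1000);print(t,r)
E
python3 fr.py
```

```text
NL [0.4649 0.1308 0.0584] FL [0.6436 0.1512 0.0615]
NR [ 0.4714 -0.0883]
NL [0.4655 0.1305]
FR [ 0.6501 -0.068 ]
FL [0.6436 0.1511]
NLNR 0.2189 FLFR 0.2193 L 0.1793 R 0.1798 D1 0.2711 D2 0.295
heel top corners [[0.4276 0.298  0.0432]
 [0.424  0.3189 0.0418]]
95.0 ((529.46435546875, 323.5162048339844), (224.54873657226562, 59.17391586303711), 6.356700897216797)
89.0 ((529.2987670898438, 322.8985595703125), (232.11666870117188, 53.433753967285156), 11.923727989196777)
```

```bash
python3 - <<'E'
from fr import *
for s,u0,u1 in((a,340,400),(b,450,505)):
    g=cv2.cvtColor(s['image'],cv2.COLOR_RGB2GRAY)
    print(g[130,u0:u1:3])
    E=[]
    for v in range(50,215,5):
        i=np.where(g[v,u0:u1]>130)[0]
        if len(i)<5: continue
        i=i+u0
        E.append([*atz(s,(i[0]-.5,v),.044)[:2],*atz(s,(i[-1]+.5,v),.044)[:2]])
    E=np.array(E);m=(E[:,:2]+E[:,2:])/2;w=np.linalg.norm(E[:,:2]-E[:,2:],axis=1);ok=abs(w-np.median(w))<.003
    p=np.polyfit(m[ok,0],m[ok,1],1);print(ok.sum(),np.median(w),'yaw',np.degrees(np.arctan(p[0])),'y at .53',np.polyval(p,.53))
    i=np.where(g[150:240,:].max(1)<0)[0]
    c=np.polyval(p,.53)
    col=[(x,int(g[tuple(np.round(proj(s,[x,np.polyval(p,x),.044])[0][::-1]).astype(int))])) for x in np.r_[np.arange(.416,.436,.003),np.arange(.62,.645,.002)]]
    print([(round(float(x),3),v) for x,v in col])
E
```

```text
[ 54  58  60  55  56  75  60  61 158 160 159 158 163 161 146 116 117 117
 120 116]
33 0.020999653623310095 yaw 9.770938400251646 y at .53 0.32581839281315994
[(0.416, 113), (0.419, 109), (0.422, 114), (0.425, 108), (0.428, 164), (0.431, 160), (0.434, 163), (0.62, 114), (0.622, 36), (0.624, 19), (0.626, 21), (0.628, 12), (0.63, 21), (0.632, 60), (0.634, 121), (0.636, 120), (0.638, 120), (0.64, 99), (0.642, 91), (0.644, 120)]
[ 55 109 108 100  55  52  52  67 154 149 156 151 159 162 106 109 109 107
 110]
33 0.02061835423598895 yaw 9.807155006560308 y at .53 0.32571733226268273
[(0.416, 103), (0.419, 101), (0.422, 105), (0.425, 100), (0.428, 165), (0.431, 165), (0.434, 163), (0.62, 123), (0.622, 27), (0.624, 16), (0.626, 24), (0.628, 1), (0.63, 15), (0.632, 88), (0.634, 107), (0.636, 110), (0.638, 111), (0.64, 106), (0.642, 108), (0.644, 107)]
```

Call:
step_arm(motion=[22.4,-4.9,10,-0.171,6,22.4,-4.9,10,-0.171,6,22.4,-4.9,10,-0.171,6,22.4,-4.9,15,-0.171,6,22.4,-4.9,15,-0.171,6])

```text
time_s: 4.47
tcp_pos: [0.5264, 0.3274, 0.0964]
ee_rot: [-2.016, -2.407, 0.006]
contact_force: [-0.2, -0.5, 0.3]
width: 0.0603
```

```bash
python3 look.py w3; python3 -c "
from h import *;print(cv2.Rodrigues(np.array(get_obs()['ee_rot']))[0].round(3))"
```

```text
4.475 [0.5264 0.3274 0.0964] [0.56 0.56 0.13 1.14 0.   0.38]
[[-0.177  0.984 -0.008]
 [ 0.984  0.177 -0.003]
 [-0.001 -0.008 -1.   ]]
```

View pics/w3.png

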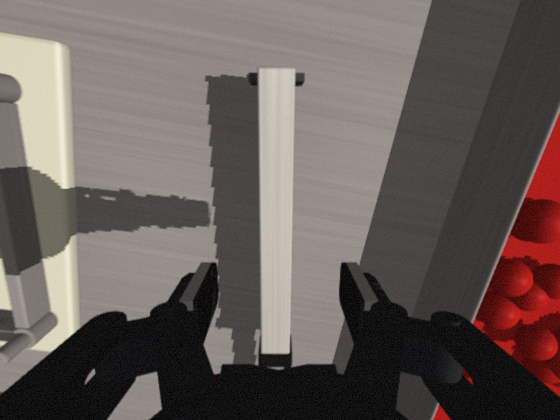

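The rule lies centred between the open fingers (bar at u≈277), parallel to the jaw plane. Next I descend and grip.

Call:
step_arm(motion=[0,0,5,0,6,0,0,8.5,0,6,0,0,8.5,0,6,0,0,8.5,0,1.5,0,0,8.5,0,1.5])

```text
time_s: 5.15
tcp_pos: [0.5309, 0.3259, 0.0172]
ee_rot: [2.021, 2.403, 0.007]
contact_force: [-0.7, 0.1, 0.3]
width: 0.0238
```

Call:
step_arm(motion=[0,0,0,0,1.5,0,0,0,0,1.5,0,0,0,0,1.5])

```text
time_s: 5.52
tcp_pos: [0.531, 0.3259, 0.0173]
ee_rot: [2.021, 2.403, 0.007]
contact_force: [0.3, -0.5, 6.0]
width: 0.0212
```

Call:
step_arm(motion=[0,0,-6,0,1.5,0,0,-12,0,1.5,-6,-0.5,-13,0.18,1.5,-12,-1,-13,0.36,1.5,-18,-1.5,-13,0.54,1.5])

```text
time_s: 6.15
tcp_pos: [0.5449, 0.1435, 0.145]
ee_rot: [2.594, 1.771, 0.001]
contact_force: [1.3, -0.3, -3.0]
width: 0.0209
```

Call:
step_arm(motion=[-6,3,0,0.18,1.5,-10.8,6,0,0.36,1.5,-10.8,6,0,0.453,1.5,-10.8,6,3,0.453,1.5,-10.8,6,3,0.453,1.5])

```text
time_s: 6.78
tcp_pos: [0.5596, 0.0223, 0.1123]
ee_rot: [-2.922, -1.149, 0.01]
contact_force: [-0.5, -0.4, -4.2]
width: 0.021
```

```bash
cat > st.py <<'E'
from h import *
o=get_obs();R=cv2.Rodrigues(np.array(o['ee_rot']))[0];a=np.degrees(np.arctan2(R[1,0],R[0,0]))
u=np.array([np.cos(np.radians(a-90)),np.sin(np.radians(a-90))])
print(o['time_s'],'tcp',o['tcp_pos'].round(4),'rule yaw',a-90,'F',o['contact_force'].round(2),'F along rule',o['contact_force'][:2]@u,'q',o['q'].round(2),o['width'])
def fit(A,B):  # near, far pins
    A,B=np.array(A),np.array(B);d=(B-A)/np.linalg.norm(B-A);n=np.array([-d[1],d[0]]);r=o['tcp_pos'][:2]
    print('want yaw',np.degrees(np.arctan2(d[1],d[0])),'tcp along from near',(r-A)@d,'lateral(left+)',(r-A)@n,'len',np.linalg.norm(B-A))
fit((.4653,.1308),(.6505,-.0688));fit((.4714,-.0888),(.6439,.1512))
E
python3 st.py; python3 look.py w4
```

```text
6.775 tcp [0.5596 0.0223 0.1123] rule yaw -47.06783018189466 F [-0.51 -0.42 -4.23] F along rule -0.035750424423530366 q [ 0.04  0.44 -0.03  1.11  0.    0.86] 0.021045735334204316
want yaw -47.14312476140196 tcp along from near 0.14368789016210695 lateral(left+) -0.004701134609131341 len 0.27228514465537773
want yaw 54.29330859939711 tcp along from near 0.14166007428012783 lateral(left+) -0.0067830948208096355 len 0.2955609074285705
6.775 [0.5596 0.0223 0.1123] [ 0.04  0.44 -0.03  1.11  0.    0.86]
```

View pics/w4.png

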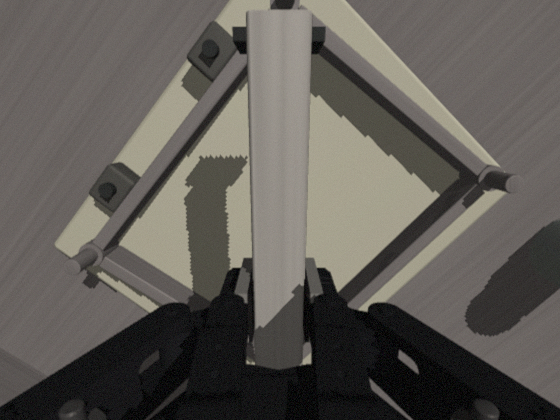

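The rule is aligned with diagonal 1. The NL pin top at (285,3) is just behind the heel and about 4 mm to the left, so I correct sideways and lower.

Call:
step_arm(motion=[0.45,0.3,1,0,1.5,0.45,0.3,3,0,1.5,0.45,0.3,4,0,1.5,0.45,0.3,4.8,0,1.5,0.45,0.3,4.8,0,1.5])

```text
time_s: 7.45
tcp_pos: [0.5674, 0.0238, 0.0662]
ee_rot: [-2.923, -1.151, 0.001]
contact_force: [-0.5, 0.1, -3.7]
width: 0.0213
```

```bash
python3 st.py|head -2; python3 look.py w5 hook heel
```

```text
7.45 tcp [0.5674 0.0238 0.0662] rule yaw -47.01285824427655 F [-0.51  0.13 -3.66] F along rule -0.43660680604550595 q [ 0.04  0.49 -0.07  1.    0.    0.86] 0.02129961199393126
want yaw -47.14312476140196 tcp along from near 0.14792166817910163 lateral(left+) 0.0020560563090487984 len 0.27228514465537773
7.45 [0.5674 0.0238 0.0662] [ 0.04  0.49 -0.07  1.    0.    0.86]
hook []
heel [([280.2, 42.5, 86.4, 27.7], 0.87)]
```

Call:
step_arm(motion=[0,-0.7,0.2,0,1.5,0,-1.4,0.2,0,1.5,0,-2.1,0.2,0,1.5,0,-2.7,0.2,0,1.5,0,-2.7,0.2,0,1.5])

```text
time_s: 8.22
tcp_pos: [0.549, 0.0437, 0.0648]
ee_rot: [2.923, 1.151, 0.0]
contact_force: [0.1, -1.5, -3.9]
width: 0.0206
```

```bash
python3 st.py|head -2; python3 look.py w6
```

```text
8.225 tcp [0.549  0.0437 0.0648] rule yaw -46.997586641916826 F [ 0.06 -1.53 -3.9 ] F along rule 1.1624107491158342 q [ 0.08  0.47 -0.13  0.98 -0.    0.9 ] 0.02061219579950073
want yaw -47.14312476140196 tcp along from near 0.1207584908121647 lateral(left+) 0.0021195230220402675 len 0.27228514465537773
8.225 [0.549  0.0437 0.0648] [ 0.08  0.47 -0.13  0.98 -0.    0.9 ]
```

View pics/w6.png

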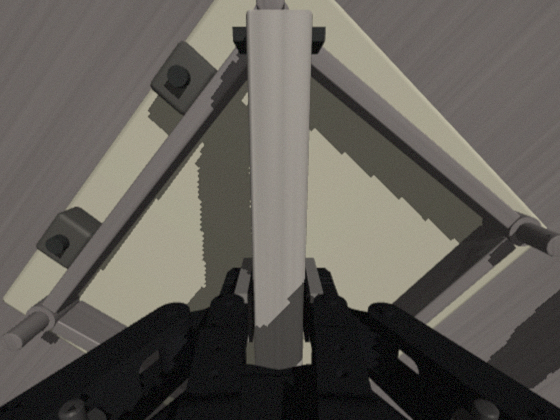

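NL pin now sits right behind the heel (270,5). The force along the rule is about 1.2 N, which looks like the hook catching. I close in slowly.

Call:
step_arm(motion=[0,-0.2,0,0,1.5,0,-0.4,0,0,1.5,0,-0.55,0,0,1.5,0,-0.55,0,0,1.5])

```text
time_s: 8.78
tcp_pos: [0.5455, 0.0475, 0.0647]
ee_rot: [-2.923, -1.151, -0.0]
contact_force: [1.2, -0.6, -3.0]
width: 0.0209
```

```bash
python3 st.py|head -2; python3 - <<'E'
from h import *
s=snap('top');save(s,'t1.png');print([(np.round(d['rect'],1).tolist(),round(d['p'],2)) for d in spot_in('top','hook')[:3]])
i=cv2.imread('pics/t1.png')[165:290,180:330];i=cv2.resize(i,None,fx=4,fy=4,interpolation=cv2.INTER_CUBIC);cv2.imwrite('pics/t1c.png',i)
for r in (0,):pass
E
```

```text
8.775 tcp [0.5455 0.0475 0.0647] rule yaw -47.02009558251948 F [ 1.16 -0.59 -3.  ] F along rule 1.2272857706918217 q [ 0.09  0.46 -0.14  0.97  0.    0.91] 0.020879261616584485
want yaw -47.14312476140196 tcp along from near 0.11564256489518186 lateral(left+) 0.0021598870875720235 len 0.27228514465537773
[([297.9, 181.4, 10.0, 12.1], 0.61), ([190.1, 137.7, 34.6, 37.2], 0.38)]
```

Call:
step_arm(motion=[0,-0.1,0,0,1.5,0,-0.1,0,0,1.5])

```text
time_s: 9.12
tcp_pos: [0.5449, 0.0482, 0.0646]
ee_rot: [-2.923, -1.151, -0.0]
contact_force: [1.2, -0.6, -3.4]
width: 0.0211
```

View pics/t1c.png

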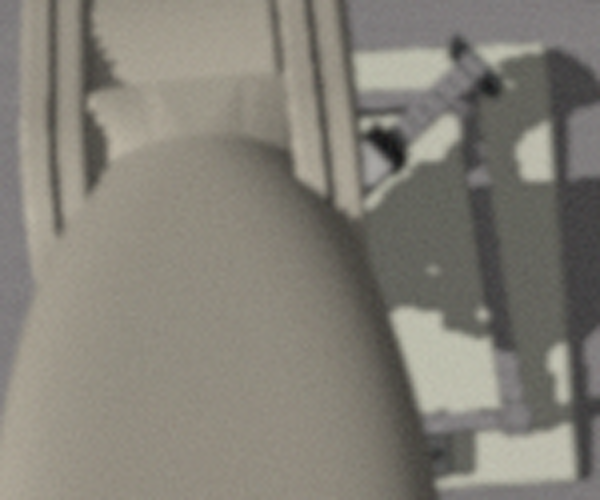

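The tongue is visibly drawn out, with the hook at the FR pin, so it is caught. Now small steps to seat the heel.

Call:
step_arm(motion=[0,-0.05,0,0,1.5,0,-0.1,0,0,1.5,0,-0.1,0,0,1.5])

```text
time_s: 9.5
tcp_pos: [0.5446, 0.0484, 0.0647]
ee_rot: [2.922, 1.15, 0.001]
contact_force: [3.4, -4.2, -4.7]
width: 0.0213
```

Call:
step_arm(motion=[0,-0.05,0,0,1.5,0,-0.05,0,0,1.5])

```text
time_s: 9.75
tcp_pos: [0.5446, 0.0485, 0.0648]
ee_rot: [2.922, 1.149, 0.001]
contact_force: [3.8, -5.5, -4.2]
width: 0.0206
```

Call:
step_arm(motion=[0,-0.05,0,0,1.5,0,-0.05,0,0,1.5])

```text
time_s: 10.0
tcp_pos: [0.5446, 0.0485, 0.0649]
ee_rot: [2.921, 1.149, 0.002]
contact_force: [3.2, -4.9, -3.3]
width: 0.0209
```

Call:
step_arm(motion=[0,-0.05,0,0,1.5,0,-0.05,0,0,1.5,0,-0.05,0,0,1.5,0,-0.05,0,0,1.5])

```text
time_s: 10.5
tcp_pos: [0.5446, 0.0486, 0.065]
ee_rot: [2.92, 1.148, 0.003]
contact_force: [4.7, -6.8, -4.1]
width: 0.021
```

```bash
python3 st.py|head -2
```

```text
10.5 tcp [0.5446 0.0486 0.065 ] rule yaw -47.080215067267865 F [ 4.73 -6.8  -4.08] F along rule 8.199326851861434 q [ 0.09  0.46 -0.14  0.97 -0.    0.91] 0.020997677328443834
want yaw -47.14312476140196 tcp along from near 0.11421697524294047 lateral(left+) 0.002194912076946997 len 0.27228514465537773
```

Call:
step_arm(motion=[0,0.6,0,0,1.5,0,1.9,0,0,1.5,0,3.2,0,0,1.5,0,3.3,0,0,1.5,0,3.3,-1,0,1.5])

```text
time_s: 11.12
tcp_pos: [0.5643, 0.0258, 0.0737]
ee_rot: [-2.922, -1.15, 0.005]
contact_force: [-0.9, 0.6, -2.1]
width: 0.0213
```

Call:
step_arm(motion=[0,0,-4,0,1.5,0,0,-7,0,1.5,0,0,-7,-0.18,1.5,0,0,-7,-0.36,1.5,0,0,-7,-0.54,1.5])

```text
time_s: 11.75
tcp_pos: [0.5652, 0.0263, 0.1454]
ee_rot: [-2.504, -1.897, -0.001]
contact_force: [0.8, -0.2, -3.0]
width: 0.0207
```

Call:
step_arm(motion=[0,0,0,-0.18,1.5,0,0,0,-0.36,1.5,0,0,0,-0.54,1.5,0,0,0,-0.72,1.5,0,0,0,-0.9,1.5])

```text
time_s: 12.38
tcp_pos: [0.5652, 0.0263, 0.1453]
ee_rot: [-1.43, -2.797, -0.001]
contact_force: [0.1, -0.1, -3.7]
width: 0.0209
```

Call:
step_arm(motion=[0,0,0,-0.18,1.5,0,0,0,-0.329,1.5,0,0,0,-0.329,1.5,0,0,0,-0.329,1.5])

```text
time_s: 12.88
tcp_pos: [0.5655, 0.0261, 0.145]
ee_rot: [0.965, 2.99, 0.0]
contact_force: [-0.5, 0.1, -3.4]
width: 0.0212
```

```bash
python3 st.py; python3 look.py w7 pin_near_right
```

```text
12.875 tcp [0.5655 0.0261 0.145 ] rule yaw 54.22740128918349 F [-0.5   0.14 -3.42] F along rule -0.18066560527614403 q [ 0.05  0.42  0.03  1.18  0.   -0.9 ] 0.021173872832647284
want yaw -47.14312476140196 tcp along from near 0.14496137268451237 lateral(left+) 0.0022456269143947046 len 0.27228514465537773
want yaw 54.29330859939711 tcp along from near 0.14821640293984703 lateral(left+) -0.009408701018501657 len 0.2955609074285705
12.875 [0.5655 0.0261 0.145 ] [ 0.05  0.42  0.03  1.18  0.   -0.9 ]
pin_near_right [([294.5, 6.2, 23.2, 12.5], 0.64)]
```

View pics/w7.png

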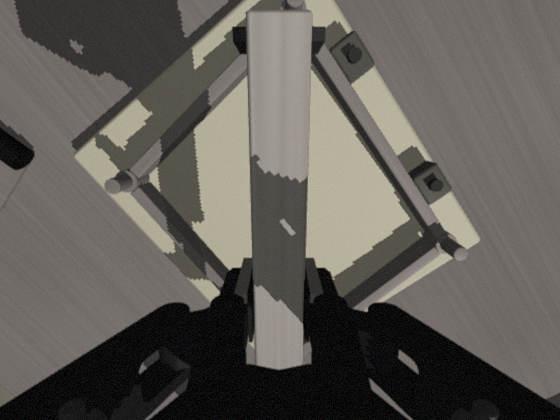

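The NR pin is at (292,3), about 9 mm left of the rule axis as computed. I shift left and forward, then lower.

Call:
step_arm(motion=[0.8,2.2,1,0,1.5,0.8,2.2,3,0,1.5,0.8,2.2,5,0,1.5,0.8,2.2,7,0,1.5,0.8,2.2,8,0,1.5])

```text
time_s: 13.6
tcp_pos: [0.5712, 0.0483, 0.0634]
ee_rot: [-0.963, -2.988, 0.001]
contact_force: [0.6, 0.2, -3.5]
width: 0.0211
```

Call:
step_arm(motion=[0,0,0,0,1.5,0,-1,0,0,1.5,0,-2,0,0,1.5,0,-3,0,0,1.5,0,-3,0,0,1.5])

```text
time_s: 14.22
tcp_pos: [0.5543, 0.0233, 0.0652]
ee_rot: [0.964, 2.989, 0.001]
contact_force: [1.3, 1.7, -2.8]
width: 0.0207
```

```bash
python3 st.py
```

```text
14.225 tcp [0.5543 0.0233 0.0652] rule yaw 54.25291148419464 F [ 1.26  1.67 -2.79] F along rule 2.0950324420834057 q [ 0.04  0.47 -0.12  0.98  0.   -0.91] 0.020713117462681497
want yaw -47.14312476140196 tcp along from near 0.1393879910211864 lateral(left+) -0.0078901101620433 len 0.27228514465537773
want yaw 54.29330859939711 tcp along from near 0.13938700165490503 lateral(left+) -0.001936256826857081 len 0.2955609074285705
```

Call:
step_arm(motion=[0,-0.7,0,0,1.5,0,-1.4,0,0,1.5,0,-1.9,0,0,1.5,0,-2.1,0,0,1.5,0,-2.1,0,0,1.5])

```text
time_s: 14.85
tcp_pos: [0.5422, 0.0068, 0.0646]
ee_rot: [0.963, 2.99, -0.0]
contact_force: [1.9, 1.8, -2.5]
width: 0.021
```

```bash
python3 st.py|sed -n '1p;3p'
```

```text
14.85 tcp [0.5422 0.0068 0.0646] rule yaw 54.31489753675223 F [ 1.94  1.78 -2.49] F along rule 2.576996510270779 q [ 0.01  0.45 -0.15  0.97 -0.   -0.94] 0.02098666736832971
want yaw 54.29330859939711 tcp along from near 0.1189621453046404 lateral(left+) -0.001708853611916485 len 0.2955609074285705
```

Call:
step_arm(motion=[0,-0.05,0,0,1.5,0,-0.1,0,0,1.5,0,-0.1,0,0,1.5])

```text
time_s: 15.22
tcp_pos: [0.5418, 0.0062, 0.0646]
ee_rot: [0.962, 2.99, 0.0]
contact_force: [2.1, 2.0, -2.2]
width: 0.0207
```

Call:
step_arm(motion=[0,-0.05,0,0,1.5,0,-0.1,0,0,1.5,0,-0.1,0,0,1.5])

```text
time_s: 15.6
tcp_pos: [0.541, 0.0052, 0.0646]
ee_rot: [-0.962, -2.99, 0.0]
contact_force: [1.5, 1.1, -1.7]
width: 0.0208
```

Call:
step_arm(motion=[0,-0.05,0,0,1.5,0,-0.1,0,0,1.5,0,-0.1,0,0,1.5])

```text
time_s: 15.98
tcp_pos: [0.5404, 0.0044, 0.0646]
ee_rot: [-0.962, -2.991, 0.0]
contact_force: [1.9, 2.0, -2.9]
width: 0.0211
```

Call:
step_arm(motion=[0,-0.05,0,0,1.5,0,-0.05,0,0,1.5])

```text
time_s: 16.23
tcp_pos: [0.5402, 0.0041, 0.0646]
ee_rot: [-0.962, -2.991, 0.0]
contact_force: [2.5, 1.1, -2.4]
width: 0.021
```

Call:
step_arm(motion=[0,-0.05,0,0,1.5,0,-0.05,0,0,1.5])

```text
time_s: 16.48
tcp_pos: [0.5399, 0.0037, 0.0646]
ee_rot: [-0.962, -2.991, -0.0]
contact_force: [1.6, 0.6, -1.7]
width: 0.0209
```

Call:
step_arm(motion=[0,-0.05,0,0,1.5,0,-0.1,0,0,1.5,0,-0.1,0,0,1.5])

```text
time_s: 16.85
tcp_pos: [0.5393, 0.0028, 0.0646]
ee_rot: [-0.962, -2.991, 0.0]
contact_force: [2.1, 0.7, -1.5]
width: 0.0208
```

Call:
step_arm(motion=[0,-0.05,0,0,1.5,0,-0.05,0,0,1.5])

```text
time_s: 17.1
tcp_pos: [0.539, 0.0024, 0.0646]
ee_rot: [0.962, 2.991, -0.0]
contact_force: [2.4, 1.6, -1.9]
width: 0.0211
```

Call:
step_arm(motion=[0,-0.05,0,0,1.5,0,-0.05,0,0,1.5])

```text
time_s: 17.35
tcp_pos: [0.5389, 0.0022, 0.0646]
ee_rot: [0.962, 2.991, 0.001]
contact_force: [2.6, 2.9, -1.6]
width: 0.0208
```

Call:
step_arm(motion=[0,-0.05,0,0,1.5,0,-0.05,0,0,1.5])

```text
time_s: 17.6
tcp_pos: [0.5388, 0.0022, 0.0646]
ee_rot: [0.962, 2.99, 0.002]
contact_force: [4.0, 3.3, -3.2]
width: 0.021
```

Call:
step_arm(motion=[0,-0.05,0,0,1.5,0,-0.05,0,0,1.5])

```text
time_s: 17.85
tcp_pos: [0.5389, 0.0022, 0.0647]
ee_rot: [0.961, 2.99, 0.003]
contact_force: [3.9, 5.7, -3.8]
width: 0.0211
```

Call:
step_arm(motion=[0,-0.03,0,0,1.5,0,-0.03,0,0,1.5])

```text
time_s: 18.1
tcp_pos: [0.5388, 0.0022, 0.0647]
ee_rot: [0.961, 2.99, 0.004]
contact_force: [3.9, 5.8, -5.2]
width: 0.021
```

Call:
step_arm(motion=[0,-0.04,0,0,1.5,0,-0.04,0,0,1.5,0,-0.04,0,0,1.5,0,-0.04,0,0,1.5,0,-0.04,0,0,1.5])

```text
time_s: 18.73
tcp_pos: [0.5389, 0.0022, 0.0647]
ee_rot: [0.96, 2.99, 0.005]
contact_force: [4.0, 6.2, -4.3]
width: 0.0208
```

```bash
python3 st.py|sed -n '1p;3p'; python3 - <<'E'
from h import *
s=snap('top');save(s,'t2.png');print([(np.round(d['rect'],1).tolist(),round(d['p'],2)) for d in spot_in('top','hook')[:3]])
p=cv2.resize(cv2.imread('pics/t2.png')[150:300,150:330],None,fx=4,fy=4,interpolation=cv2.INTER_CUBIC);cv2.imwrite('pics/t2c.png',p)
E
```

```text
18.725 tcp [0.5389 0.0022 0.0647] rule yaw 54.38816181214386 F [ 3.99  6.15 -4.28] F along rule 7.322877729693079 q [ 0.    0.44 -0.16  0.96  0.   -0.95] 0.02080678195922368
want yaw 54.29330859939711 tcp along from near 0.11324657248388093 lateral(left+) -0.0016728257074230797 len 0.2955609074285705
[]
```

View pics/t2c.png

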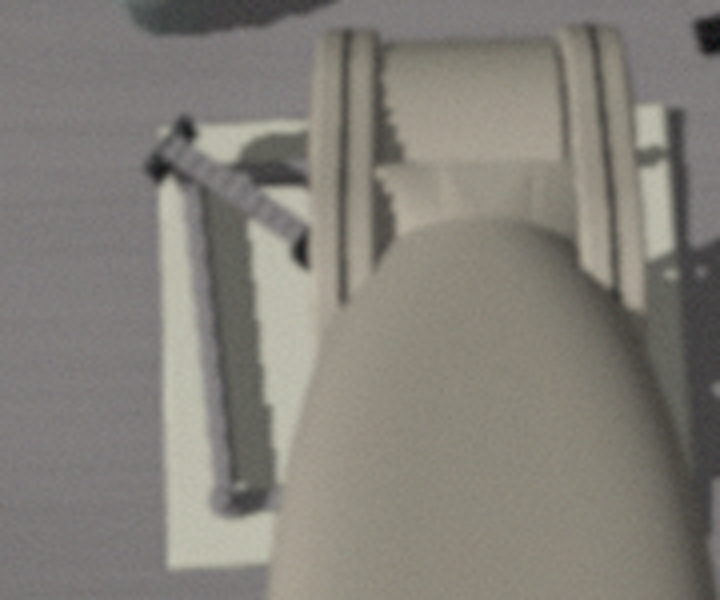

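The hook is caught on the FL pin with the tongue well extended, and the heel force is about 5 N, held for over 0.6 s. Diagonal 2 is the longer one. I unhook and take the rule back to where it lay.

Call:
step_arm(motion=[0,0.8,0,0,1.5,0,2.4,0,0,1.5,0,4.2,0,0,1.5,0,5.5,0,0,1.5,0,5.5,0,0,1.5])

```text
time_s: 19.45
tcp_pos: [0.5701, 0.0463, 0.0642]
ee_rot: [-0.96, -2.991, 0.001]
contact_force: [0.7, 0.0, -4.2]
width: 0.0213
```

Call:
step_arm(motion=[0,0,-2,0,1.5,0,0,-6,0,1.5,0,0,-8.5,0.16,1.5,0,0,-8.5,0.34,1.5,0,0,-8.5,0.52,1.5])

```text
time_s: 20.08
tcp_pos: [0.5694, 0.0448, 0.15]
ee_rot: [1.707, 2.637, -0.001]
contact_force: [-0.1, 0.4, -2.5]
width: 0.0207
```

Call:
step_arm(motion=[0,0,0,0.18,1.5,0,0,0,0.258,1.5,0,0,0,0.258,1.5])

```text
time_s: 20.45
tcp_pos: [0.5691, 0.0449, 0.1493]
ee_rot: [-2.024, -2.402, 0.002]
contact_force: [-0.6, -0.4, -3.9]
width: 0.021
```

```bash
python3 st.py|head -1; python3 -c "
from h import *;o=get_obs();R=cv2.Rodrigues(np.array(o['ee_rot']))[0];print(R.T@(np.array([.531,.326,.0175])-o['tcp_pos']))"
```

```text
20.45 tcp [0.5691 0.0449 0.1493] rule yaw 9.78178403618621 F [-0.61 -0.37 -3.88] F along rule -0.6593649813636475 q [ 0.08  0.43  0.05  1.2  -0.   -0.09] 0.020977016344298795
[0.28356173 0.01036117 0.13168256]
```

Call:
step_arm(motion=[6,0.2,0,0,1.5,12,0.4,0,0,1.5,18,0.6,0,0,1.5,24,0.8,0,0,1.5,28.4,1,0,0,1.5])

```text
time_s: 21.08
tcp_pos: [0.5306, 0.3292, 0.1494]
ee_rot: [-2.021, -2.405, 0.001]
contact_force: [0.5, -0.4, -3.4]
width: 0.021
```

Call:
step_arm(motion=[0,0,5,0,1.5,0,0,10,0,1.5,0,0,12.3,0,1.5,0,0,12.8,0,1.5,0,0,12.8,0,1.5])

```text
time_s: 21.7
tcp_pos: [0.5321, 0.327, 0.0221]
ee_rot: [2.024, 2.402, 0.001]
contact_force: [-0.1, 0.3, -2.5]
width: 0.0206
```

```bash
python3 st.py|head -1
```

```text
21.7 tcp [0.5321 0.327  0.0221] rule yaw 9.76863356647776 F [-0.12  0.31 -2.51] F along rule -0.07108675740078774 q [ 0.55  0.64  0.05  0.98 -0.    0.38] 0.020593951954719737
```

Call:
step_arm(motion=[0,0,0.2,0,1.5,0,0,0.4,0,1.5,0,0,0.4,0,1.5])

```text
time_s: 22.08
tcp_pos: [0.5318, 0.327, 0.0181]
ee_rot: [2.024, 2.402, 0.001]
contact_force: [0.4, -0.5, -3.0]
width: 0.021
```

Call:
step_arm(motion=[0,0,0.1,0,1.5,0,0,0.1,0,5.5,0,0,0.1,0,5.5,0,0,0.1,0,5.5])

```text
time_s: 22.58
tcp_pos: [0.5318, 0.3271, 0.0169]
ee_rot: [2.024, 2.402, 0.001]
contact_force: [-0.0, 1.1, -0.1]
width: 0.0546
```

Call:
step_arm(motion=[0,0,-3,0,5.5,0,0,-8,0,5.5,0,0,-13,0,5.5,0,0,-13,0,3,0,0,-13,0,0])

```text
time_s: 23.2
tcp_pos: [0.5314, 0.3268, 0.1464]
ee_rot: [2.025, 2.402, -0.0]
contact_force: [-1.1, 0.6, -0.5]
width: 0.0191
```

```bash
python3 st.py|head -1; python3 look.py w8 rule hook heel
```

```text
23.2 tcp [0.5314 0.3268 0.1464] rule yaw 9.75509256965266 F [-1.1   0.59 -0.46] F along rule -0.9887188793722287 q [ 0.55  0.53  0.21  1.25 -0.    0.38] 0.01912102474884986
23.2 [0.5314 0.3268 0.1464] [ 0.55  0.53  0.21  1.25 -0.    0.38]
rule [([280.0, 216.5, 42.0, 285.7], 0.98)]
hook [([279.0, 344.8, 34.3, 28.4], 0.71), ([278.4, 216.3, 39.8, 282.8], 0.22), ([68.2, 300.7, 48.1, 36.0], 0.21)]
heel [([280.3, 85.2, 42.0, 7.9], 0.7)]
```

The rule is down: the networks see it whole at its old place, and the z force has returned to about 0. Now I go to the outside of the FL pin with closed fingers.

Call:
step_arm(motion=[-5,2.9,0,0.144,0,-10,5.8,0,0.144,0,-15.8,8.7,0,0.144,0,-15.8,8.7,4,0.144,0,-15.8,8.7,4,0.144,0])

```text
time_s: 24.02
tcp_pos: [0.6409, 0.1839, 0.1013]
ee_rot: [-2.19, -2.244, 0.014]
contact_force: [-0.7, -0.6, -0.1]
width: 0.0001
```

```bash
python3 st.py|head -1; python3 look.py w9 pin_far_left
```

```text
24.025 tcp [0.6409 0.1839 0.1013] rule yaw 1.3942207732535792 F [-0.7  -0.61 -0.15] F along rule -0.7180134396385648 q [0.28 0.65 0.31 1.23 0.   0.26] 5.085177477063949e-05
24.025 [0.6409 0.1839 0.1013] [0.28 0.65 0.31 1.23 0.   0.26]
pin_far_left [([233.1, 235.2, 31.7, 38.8], 0.91)]
```

Call:
step_arm(motion=[0,0,3,0,0,0,0,5.5,0,0,0,0,5.9,0,0,0,0,5.9,0,0])

```text
time_s: 24.62
tcp_pos: [0.6446, 0.187, 0.0491]
ee_rot: [2.19, 2.251, 0.003]
contact_force: [0.1, -0.1, -0.1]
width: -0.0002
```

Call:
step_arm(motion=[-0.4,0,0,0,0,-0.7,0,0,0,0,-0.7,0,0,0,0])

```text
time_s: 25.0
tcp_pos: [0.6446, 0.1785, 0.0483]
ee_rot: [2.193, 2.249, 0.001]
contact_force: [-0.2, -0.1, 0.1]
width: -0.0001
```

Call:
step_arm(motion=[-0.1,0,0,0,0,-0.2,0,0,0,0,-0.2,0,0,0,0])

```text
time_s: 25.38
tcp_pos: [0.6443, 0.1769, 0.0475]
ee_rot: [-2.192, -2.25, 0.0]
contact_force: [0.2, 0.4, 0.8]
width: -0.0
```

Call:
step_arm(motion=[-0.1,0,0.2,0,0,-0.2,0,0.3,0,0,-0.3,0,0.3,0,0,-0.4,0,0.3,0,0,-0.4,0,0.3,0,0])

```text
time_s: 26.0
tcp_pos: [0.6445, 0.1729, 0.0447]
ee_rot: [2.192, 2.25, 0.0]
contact_force: [0.3, -0.1, -0.0]
width: -0.0004
```

Call:
step_arm(motion=[-0.1,0,0,0,0,-0.2,0,0,0,0,-0.2,0,0,0,0])

```text
time_s: 26.38
tcp_pos: [0.6445, 0.1709, 0.0446]
ee_rot: [-2.192, -2.25, -0.0]
contact_force: [0.5, -0.1, -0.2]
width: 0.0002
```

Call:
step_arm(motion=[-0.1,0,0,0,0,-0.2,0,0,0,0,-0.2,0,0,0,0])

```text
time_s: 26.75
tcp_pos: [0.6445, 0.1698, 0.0446]
ee_rot: [-2.191, -2.25, -0.002]
contact_force: [-0.0, 3.9, -0.6]
width: 0.0002
```

Contact at TCP y≈0.170. I push slowly from here.

Call:
step_arm(motion=[-0.1,0,0,0,0,-0.2,0,0,0,0,-0.3,0,0,0,0,-0.3,0,0,0,0])

```text
time_s: 27.25
tcp_pos: [0.6446, 0.1683, 0.0447]
ee_rot: [-2.188, -2.25, -0.005]
contact_force: [-1.0, 7.3, -1.5]
width: -0.0002
```

Call:
step_arm(motion=[-0.1,0,0,0,0,-0.2,0,0,0,0,-0.3,0,0,0,0,-0.4,0,0,0,0,-0.4,0,0,0,0])

```text
time_s: 27.88
tcp_pos: [0.645, 0.1644, 0.0448]
ee_rot: [-2.189, -2.251, -0.005]
contact_force: [0.4, 7.9, -0.6]
width: -0.0
```

Call:
step_arm(motion=[-0.1,0,0,0,0,-0.2,0,0,0,0,-0.3,0,0,0,0,-0.4,0,0,0,0,-0.4,0,0,0,0])

```text
time_s: 28.5
tcp_pos: [0.6452, 0.1604, 0.0448]
ee_rot: [-2.189, -2.251, -0.006]
contact_force: [1.1, 7.8, -2.2]
width: -0.0002
```

Call:
step_arm(motion=[-0.1,0,0,0,0,-0.2,0,0,0,0,-0.3,0,0,0,0,-0.4,0,0,0,0,-0.4,0,0,0,0])

```text
time_s: 29.12
tcp_pos: [0.6454, 0.1564, 0.0448]
ee_rot: [-2.189, -2.251, -0.006]
contact_force: [0.7, 7.2, -1.3]
width: 0.0001
```

Call:
step_arm(motion=[1,0,0,0,0,2,0,-3,0,0,2,0,-9,0,0,2,0,-15,0,0,-2,0,-20,0,0])

```text
time_s: 29.75
tcp_pos: [0.6455, 0.1366, 0.2461]
ee_rot: [2.186, 2.253, 0.002]
contact_force: [1.0, -0.8, -0.1]
width: -0.0
```

```bash
python3 st.py|head -1
```

```text
29.75 tcp [0.6455 0.1366 0.2461] rule yaw 1.7367832827263072 F [ 1.   -0.83 -0.14] F along rule 0.978034517786989 q [ 0.21  0.57  0.54  1.54 -0.    0.18] -2.0858975174380417e-05
```

Call:
step_arm(motion=[-3.5,-6.2,-0.4,0.027,0,-3.3,-6.8,-0.4,0.027,0,-3.3,-6.8,-0.4,0.027,0,-3.3,-6.8,-0.4,0.027,0])

```text
time_s: 30.25
tcp_pos: [0.5792, 0.1003, 0.2476]
ee_rot: [2.221, 2.22, 0.001]
contact_force: [-0.9, -0.6, 0.5]
width: -0.0002
```

```bash
cat > chk.py <<'E'
import sys
from fr import *
f=sys.argv[1]; w=pickle.load(open(f+'.pkl','rb'))
P0=dict(NR=(86,86.5),NL=(307.5,80.5),FR=(131,253.5),FL=(321,248.5))
g0=cv2.cvtColor(b['image'],cv2.COLOR_RGB2GRAY);g=cv2.cvtColor(w['image'],cv2.COLOR_RGB2GRAY)
P={}
for n,(u,v) in P0.items():
    for h in (7,10):
        u0,v0=int(u),int(v);T=g0[v0-h:v0+h+1,u0-h:u0+h+1]
        x0,y0=max(u0-40,0),v0-25;S=g[y0:v0+26,x0:u0+41]
        r=cv2.matchTemplate(S,T,cv2.TM_CCOEFF_NORMED);_,m,_,(x,y)=cv2.minMaxLoc(r)
        sub=lambda p:(p[0]-p[2])/(2*(p[0]-2*p[1]+p[2]))
        try: x1=x+sub(r[y,x-1:x+2]);y1=y+sub(r[y-1:y+2,x])
        except Exception: x1,y1=x,y
        uv=(x0+x1+h+u-u0,y0+y1+h+v-v0);X=atz(w,uv,.062);print(n,h,round(float(m),2),np.round(uv,1),X.round(4))
        if h==7:P[n]=X[:2]
ex=P['NL']-P['NR'];ey=ex/np.linalg.norm(ex)
print('shift from FL-NL',(P['FL']-P['NL'])@ey,'FR-NR',(P['FR']-P['NR'])@ey,'D1',np.linalg.norm(P['NL']-P['FR']),'D2',np.linalg.norm(P['NR']-P['FL']))
E
python3 look.py w10 pin_far_left pin_far_right pin_near_left pin_near_right; python3 chk.py w2|tail -1; python3 chk.py w10
```

```text
30.25 [0.5792 0.1003 0.2476] [ 0.17  0.41  0.29  1.45 -0.    0.17]
pin_far_left [([310.1, 244.6, 14.1, 20.1], 0.6)]
pin_far_right [([130.8, 247.8, 28.2, 25.3], 0.61)]
pin_near_left [([304.6, 81.0, 20.5, 16.6], 0.83)]
pin_near_right [([97.8, 88.9, 37.9, 23.2], 0.96)]
shift from FL-NL 0.015863988826584855 FR-NR 0.01543926964252579 D1 0.2711335205458628 D2 0.29497489998663023
NR 7 0.99 [85.9 85.5] [ 0.4713 -0.0882  0.062 ]
NR 10 0.99 [85.8 85.5] [ 0.4714 -0.0883  0.062 ]
NL 7 0.98 [309.1  78.7] [0.4654 0.1305 0.062 ]
NL 10 0.98 [309.2  78.9] [0.4656 0.1306 0.062 ]
FR 7 0.92 [121.3 253.8] [ 0.6502 -0.0797  0.062 ]
FR 10 0.8 [123.  253.6] [ 0.6499 -0.0777  0.062 ]
FL 7 0.98 [311.6 249.3] [0.6448 0.1384 0.062 ]
FL 10 0.94 [311.7 249.1] [0.6445 0.1386 0.062 ]
shift from FL-NL 0.0030172626621149394 FR-NR 0.003711632908363776 D1 0.27985792400157694 D2 0.28535035526092667
```

The remaining shift is about 3.3 mm (D2-D1 ≈ 5.5 mm). One more small push.

Call:
step_arm(motion=[5,4,0,-0.027,0,8.2,6.6,3,-0.027,0,8.2,6.6,9,-0.027,0,8.2,6.6,14.6,-0.027,0,8.2,6.6,14.6,-0.027,0])

```text
time_s: 31.12
tcp_pos: [0.6399, 0.1812, 0.0948]
ee_rot: [-2.187, -2.246, 0.019]
contact_force: [-0.3, 0.4, -0.9]
width: -0.0
```

Call:
step_arm(motion=[0,0,3,0,0,0,0,5.4,0,0,0,0,5.6,0,0,0,0,5.6,0,0])

```text
time_s: 31.62
tcp_pos: [0.6462, 0.1826, 0.0481]
ee_rot: [2.191, 2.249, 0.005]
contact_force: [0.3, 0.4, 0.5]
width: 0.0002
```

```bash
python3 st.py|head -1
```

```text
31.625 tcp [0.6462 0.1826 0.0481] rule yaw 1.494917802869395 F [0.3  0.41 0.48] F along rule 0.3094177694607425 q [ 0.28  0.69  0.23  1.11 -0.    0.25] 0.0001767662463063224
```

Call:
step_arm(motion=[-0.7,0,0,0,0,-1.4,0,0,0,0,-2,0,0,0,0,-2.2,0,0,0,0,-2.2,0,0,0,0])

```text
time_s: 32.25
tcp_pos: [0.6449, 0.1598, 0.0454]
ee_rot: [-2.192, -2.25, 0.0]
contact_force: [0.6, 0.2, 0.3]
width: -0.0002
```

Call:
step_arm(motion=[-0.1,0,0,0,0,-0.2,0,0,0,0,-0.3,0,0,0,0,-0.4,0,0,0,0,-0.4,0,0,0,0])

```text
time_s: 32.88
tcp_pos: [0.645, 0.1567, 0.0454]
ee_rot: [-2.191, -2.25, -0.001]
contact_force: [-0.1, 2.6, -0.6]
width: -0.0002
```

Call:
step_arm(motion=[-0.1,0,0,0,0,-0.2,0,0,0,0,-0.3,0,0,0,0,-0.4,0,0,0,0,-0.4,0,0,0,0])

```text
time_s: 33.5
tcp_pos: [0.645, 0.1546, 0.0455]
ee_rot: [-2.188, -2.25, -0.005]
contact_force: [-0.3, 7.7, -1.1]
width: 0.0003
```

Call:
step_arm(motion=[-0.1,0,0,0,0,-0.14,0,0,0,0,-0.14,0,0,0,0])

```text
time_s: 33.88
tcp_pos: [0.6451, 0.1532, 0.0455]
ee_rot: [-2.188, -2.25, -0.005]
contact_force: [0.3, 7.1, -1.5]
width: -0.0003
```

Call:
step_arm(motion=[1,0,0,0,0,2,0,-3,0,0,2,0,-9,0,0,2,0,-15,0,0,-2,0,-20,0,0])

```text
time_s: 34.5
tcp_pos: [0.6459, 0.1334, 0.247]
ee_rot: [2.186, 2.253, 0.003]
contact_force: [2.0, -1.2, -0.3]
width: 0.0001
```

Call:
step_arm(motion=[-3.1,-6.2,-0.4,0.027,0,-3.1,-6.8,-0.4,0.027,0,-3.1,-6.8,-0.4,0.027,0,-3.1,-6.8,-0.4,0.027,0])

```text
time_s: 35.0
tcp_pos: [0.5795, 0.0991, 0.2485]
ee_rot: [2.221, 2.22, 0.001]
contact_force: [-0.5, -0.1, 0.3]
width: 0.0004
```

```bash
python3 look.py w11 pin_far_left pin_far_right pin_near_left pin_near_right rule; python3 chk.py w11
```

```text
35.0 [0.5795 0.0991 0.2485] [ 0.17  0.41  0.29  1.45 -0.    0.17]
pin_far_left [([309.4, 243.6, 16.6, 22.4], 0.57), ([330.5, 302.8, 30.8, 17.5], 0.38)]
pin_far_right [([128.6, 246.4, 28.1, 25.1], 0.72)]
pin_near_left [([307.8, 81.7, 17.3, 17.1], 0.71)]
pin_near_right [([100.0, 89.0, 35.5, 22.1], 0.8)]
rule []
NR 7 0.98 [87.3 85.2] [ 0.4714 -0.0885  0.062 ]
NR 10 0.98 [87.3 85.1] [ 0.4713 -0.0885  0.062 ]
NL 7 0.99 [310.2  78.5] [0.4655 0.1305 0.062 ]
NL 10 0.99 [310.2  78.6] [0.4656 0.1304 0.062 ]
FR 7 0.77 [121.3 252.4] [ 0.6492 -0.0811  0.062 ]
FR 10 0.76 [161.  248.5] [ 0.6444 -0.035   0.062 ]
FL 7 0.99 [309.8 248.6] [0.6447 0.1352 0.062 ]
FL 10 0.95 [309.9 248.5] [0.6445 0.1353 0.062 ]
shift from FL-NL -9.107682057316686e-05 FR-NR 0.002557361962920928 D1 0.2801918405055063 D2 0.2829392767503818
```

FL is matched at 0.99 with shift ≈ 0. The FR template match is poor (0.77, implying a 216 mm bar), so I cross-check from the w1 viewpoint, which also shows the rule.

Call:
step_arm(motion=[6,0,0,0,0,12,0,0,0,0,12.2,0,0,0,0,12.2,0,0,0,0])

```text
time_s: 35.8
tcp_pos: [0.5785, 0.2212, 0.2477]
ee_rot: [2.221, 2.222, -0.002]
contact_force: [-0.6, -0.9, 0.0]
width: -0.0001
```

```bash
python3 look.py w12 rule heel hook pan jar scraper; python3 - <<'E'
from fr import *
w=pickle.load(open('w12.pkl','rb'));w11=pickle.load(open('w11.pkl','rb'));w10=pickle.load(open('w10.pkl','rb'))
G=lambda s:cv2.cvtColor(s['image'],cv2.COLOR_RGB2GRAY)
def m(src,u,v,dst,h=8):
    u0,v0=int(u),int(v);T=G(src)[v0-h:v0+h+1,u0-h:u0+h+1];S=G(dst)[v0-25:v0+26,u0-35:u0+36]
    r=cv2.matchTemplate(S,T,cv2.TM_CCOEFF_NORMED);_,q,_,(x,y)=cv2.minMaxLoc(r);return (u-35+x+h,v-25+y+h),round(float(q),2)
ey=np.array([-.027,.9996])
N,q=m(a,187.5,80.5,w);F,p=m(a,217.5,249,w);A=atz(w,N,.062);B=atz(w,F,.062)
print(q,p,A.round(4),B.round(4),'shift',(B-A)[:2]@ey)
F,p=m(w10,121.3,253.8,w11);X=atz(w11,F,.062);print('FR',F,p,X.round(4),'shift',(X-[.4714,-.0885,.062])[:2]@ey)
# rule bar
g=G(w);E=[]
for v in range(50,200,5):
    i=np.where(g[v,335:405]>135)[0]+335
    if len(i)>5:E.append([*atz(w,((i[0]+i[-1])/2,v),.044)[:2],i[-1]-i[0]])
E=np.array(E);f=np.polyfit(E[:,0],E[:,1],1);print('rule yaw',np.degrees(np.arctan(f[0])),'y(.53)',np.polyval(f,.53),'w',np.median(E[:,2]))
E
```

```text
35.8 [0.5785 0.2212 0.2477] [ 0.37  0.48  0.4   1.49 -0.    0.37]
rule [([368.7, 153.8, 57.2, 231.1], 0.96)]
heel [([346.8, 55.2, 7.3, 10.1], 0.66)]
hook [([378.1, 257.9, 36.0, 15.6], 0.58), ([5.0, 98.2, 9.9, 11.0], 0.52)]
pan [([27.7, 245.3, 39.9, 24.8], 0.21)]
jar [([234.7, 305.1, 25.3, 17.0], 0.46)]
scraper [([26.6, 321.2, 53.3, 75.6], 0.85)]
0.99 0.99 [0.4651 0.1316 0.062 ] [0.6446 0.1347 0.062 ] shift -0.001727588385695508
FR (121.3, 252.8) 0.87 [ 0.6497 -0.0812  0.062 ] shift 0.002465395210719884
rule yaw 9.70323895026479 y(.53) 0.3272033198103469 w 19.0
```

Call:
step_arm(motion=[-6,0,0,0,0,-12,0,0,0,0,-18,0,0,0,0,-24,0,0,0,0,-30.5,0,0,0,0])

```text
time_s: 36.78
tcp_pos: [0.5781, -0.0839, 0.2486]
ee_rot: [2.222, 2.22, 0.001]
contact_force: [1.1, 0.4, -1.0]
width: 0.0001
```

Call:
step_arm(motion=[0,0,0,0,0,0,0,0,0,0])

```text
time_s: 37.02
tcp_pos: [0.5782, -0.0821, 0.2483]
ee_rot: [-2.224, -2.219, -0.001]
contact_force: [0.1, -0.3, -0.2]
width: 0.0
```

```bash
python3 - <<'E'
from h import *
import pickle
w=snap('wrist');pickle.dump(w,open('w13.pkl','wb'));save(w,'w13.png');print(w['obs']['tcp_pos'])
ey=np.array([-.027,.9996]);g=cv2.cvtColor(w['image'],cv2.COLOR_RGB2GRAY)
Q={}
for l in['pin_near_right','pin_far_right']:
    D=outline_of('wrist',l)[:3]
    for d in D:
        m=cv2.moments(d['mask'].astype(np.uint8),True);c=(m['m10']/max(m['m00'],1),m['m01']/max(m['m00'],1))
        print(l,round(d['p'],2),np.round(d['rect'],1),np.round(c,1),atz(w,d['rect'][:2],.055).round(4))
for n,p in dict(NR=(.4714,-.0885,.062),FR=(.6507,-.0835,.062)).items():
    u,v=np.round(proj(w,p)[0]).astype(int);c=g[v-20:v+21,u-25:u+26]
    H=cv2.HoughCircles(cv2.resize(c,None,fx=4,fy=4,interpolation=cv2.INTER_CUBIC),cv2.HOUGH_GRADIENT,1,8,param1=60,param2=14,minRadius=16,maxRadius=32)
    if H is not None:
        for h in H[0][:4]: print(n,(u,v),np.round(h/4,1),atz(w,(u-25+h[0]/4,v-20+h[1]/4),.062).round(4))
E
```

```text
[ 0.57819588 -0.08209425  0.24829608]
pin_near_right 0.76 [272.1  90.7  17.5  23. ] [271.1  90. ] [ 0.4743 -0.0878  0.055 ]
pin_far_right 0.55 [277.7 248.1  15.2  19.8] [275.5 248.2] [ 0.6452 -0.0827  0.055 ]
NR (np.int64(271), np.int64(87)) [25.9 19.9  6.7] [ 0.4715 -0.0879  0.062 ]
NR (np.int64(271), np.int64(87)) [23.4 20.9  7.8] [ 0.4724 -0.0904  0.062 ]
NR (np.int64(271), np.int64(87)) [40.4 23.9  5.8] [ 0.4752 -0.0736  0.062 ]
FR (np.int64(277), np.int64(255)) [24.1 12.1  7.8] [ 0.6411 -0.0845  0.062 ]
FR (np.int64(277), np.int64(255)) [22.6 13.6  5.2] [ 0.6429 -0.0862  0.062 ]
```

From directly above, FR sits square with NR (shift about +0.4 mm). That agrees with the FL estimates of -0.1 and -1.7 mm, so I hand in.

```bash
python3 -c "
from station import sign_off;print(sign_off())"
```

```text
the job is handed in; nothing more can be done
None
```

I measured both diagonals, laid the rule back on the worktop and pushed the frame to within about 2 mm of square. The job is handed in at about 37 s of the 72 s; no verdict was reported.

**Diagonals:**

| Diagonal | Heel force (estimated) | Held | Length at start (from the pin positions in the camera images) |
|---|---|---|---|
| Near-left to far-right | about 5 to 6.5 N | over 0.6 s | about 271 mm |
| Near-right to far-left | about 5 N | over 0.6 s | about 295 mm |

The hook was seen caught on the far pin, with the tongue drawn out, each time. The images could not resolve the tongue scale, so these lengths are not rule readings.

**Squaring:** I pushed the far-left pin inwards about 16 mm in two pushes at 7 to 8 N.

**Last checks:**
- **Frame:** The far-left pin is -0.1 mm from square in one view and -1.7 mm in another. The far-right pin, seen from above, is about +0.4 mm off. All three are inside the 2.6 mm tolerance.
- **Disagreement:** An earlier oblique image match put the far-right pin at +2.5 mm. I discounted it because the match was poor and implied a far bar of only 216 mm.
- **Rule:** It lies flat about 20 cm to the left of the frame, within 2 mm of where it started.
- **Pan, jar and scraper:** I did not touch them knowingly, but I did not measure their final positions.

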